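Pack the lead weight under the cantilever tray

ROBOT

A 6-joint arm with a two-finger parallel gripper is mounted at the origin on a cart in front of the work surface, level with it; the furniture and walls round the work are solid. World frame = base frame: x ahead of the robot, y to its left, z up, the work surface at z = 0. Lengths are in m, angles in degrees, forces in N, time in s.
With the tool pointing down it reaches from about 0.325 to 0.85 m from the base axis. Payload 15.5 kg.
Tool frame: the origin (TCP) lies between the finger pads; the fingertips stand 17 mm ahead of it and the grasp point (between the pads) lies 2 mm behind it; z points along the fingers, y is the line along which they close (so a half turn about z gives the same grasp; the last joint's range is limited). The gripper opens to 91 mm and grips with 3 to 60 N. Pads are 32 mm wide; open, the fingers measure 118 mm over their backs; the gripper's body (76 mm by 178 mm) begins 60 mm behind the grasp point.
Start: joints at [69.299, 28.281, 77.091, -0, 74.628, -5.472], TCP at [0.164, 0.603, 0.231] pointing down, gripper open.
Joint ranges: [-166.48, 166.48], [-47.26, 123.95], [12.59, 153.08], [-70.14, 250.14], [6.76, 159.57], [-176.63, 176.63]. Speed limits (degrees/s): [108.29, 108.29, 147.25, 172.46, 172.46, 172.46].

INTERFACE

Orientations are given as [roll, pitch, yaw] about the fixed x, y, z axes, in that order (R = Rz(yaw) Ry(pitch) Rx(roll)).
In Python, from station import telemetry, vision, workorder gives the robot as it stands.
- The arm moves only by the tool drive_tool, never from a script. Its argument "motion" is a list of rows, each a list of 7 numbers: the turn, a rotation vector about the tool's x, y, z in rad, then the shift along the tool's x, y, z in m, then the finger opening in m, from 0 to 0.0912. A call has 1 to 10 rows; each row shifts and turns the commanded pose from where the row before left it, along the tool's axes as they then stand; what a row does not reach is not made up. A row lasts 1/10 s, in which the tool goes at most 50 mm and 8.59 degrees, less where a joint would pass 70% of its speed; a pose out of reach is approached as far as the arm can. A call is refused whole if a number of a shift passes 0.05 or a number of a turn 0.15, either way. A call with a gripper value outside its range is refused whole. The fingers move at their own pace and stop on an object; "squeeze" is the grip in N (left out, the last holds). Time passes only in rows, so rows that do not move let the fingers close. It gives the time, the measured TCP pose, the force, the opening and the grip force at its end, in the units of the state.
- telemetry.read_state(): the state, without advancing time (a new reading comes with each control period).
- vision.capture(name): name is "scene" or "top"; returns a dict with "color" (420x560x3 uint8, red, green, blue), "z_map" (420x560 float32, m along the optical axis (not along the pixel's ray), 0 where there is no reading), "mtx" (3x3 intrinsics, pixels), "R" (3x3) and "t" (3): a world point X has camera coordinates R X + t. Camera axes: x right, y down, z forward; pixel columns grow to the right and rows downward; lengths in m; the calibration is good to about 2 mm. A picture is of the moment at which its call begins.
- workorder.job_done(): hands the job in; it is judged then, once.
Trained networks look in a picture, given as the dict that the camera call returned (one of the last four; its "shot" number tells which), for a name from the list of things; names that differ only in an ending like _2 or _b are one class to them, and where a whole thing is asked for, a point or a joint stands for the part that bears it (a point fixed in the world has none). Each returns a list of dicts, best first, with "score" (0 to 1); they miss things now and then, are a little off and sometimes report something else, mostly with a low value. They report only what shows in the picture. A call takes as long as a camera call. They do not tell look-alikes from the thing itself.
- vision.look_for(picture, thing): "location" ([x, y, z] in m, in the coordinates of the camera as it stood for that picture, good to about 4 mm: the middle of the surface that is visible of it).
- vision.trace(picture, thing): "pixels" (420x560 bool, what is visible of it).
- vision.tip_of(picture, thing): "location" ([x, y, z] in m, in the coordinates of the camera as it stood for that picture, good to about 4 mm: a listed point, or the origin of a listed thing).
The state is a dict: "t": time; "qpos": joint angles; "dq": joint speeds; "tau": joint torques, N m; "tcp_pos": TCP position; "tool_rot": TCP orientation; "wrist_force": force on the tool from outside, world axes, zero at the start; "wrist_torque": the same for the moment, N m; "finger_gap": finger opening in m; "gripper_force": force on a finger pad.
Only numpy, scipy, OpenCV 4.12 (cv2) and the standard library are available. Lean on these libraries where they do the work, as an engineer would, in place of code of your own. Each camera call takes 0.05 s, during which the arm holds its last target. There are 200 camera calls.

TASK

Put the grey cloth-covered lead weight away in the grey cantilever box: press the black-ended lever at the box's front down to its stop, without forcing it, so that the white top tray pops up, swing the tray by its front rail up and back until fully open, and lay the weight flat on the floor of the wider bay underneath, setting it down before letting go. Then bring the tray back and press it fully home. The tweezers stay in the tray and the eraser in its narrow bay; leave the jar and the loupe alone.

Things in the scene. Friction and masses are not known exactly. Their poses are not given: they have to be found in the camera images.
- toolbox: Fixed grey plastic cantilever box. Origin under its floor on the table; +x points to its back, +y to its left. In its frame: outer x -96 to 86 mm, y -97 to 97, rim 70 mm above the table, walls 5 to 6 mm, floor 6 mm thick. The white tray fills its upper half (underside 40 mm above the table when home); under it, 34 mm high walls divide the bays. Arms run along the inner sides.
- tray_rail (a point): Middle of the top of the white tray's front rail: a straight wall 10 mm thick, 166 mm long along box y. Home it lies at x -81, y 0, z 73 mm in the box frame, 3 mm proud of the box rim with a 4 mm gap to the box front wall, so it can be gripped only once the tray has popped up. The tray always stays level; its inner floor is 30 mm below the rail's top.
- linkage (a joint): Angle a of the tray's parallel arms (rad): 0 home, 2.30 fully open at the stop. Every point of the tray moves on a circle of radius 115 mm: it stands 115*(1-cos a) mm further back (box +x) and 115*sin a mm higher than home. Stiff hinges: the tray stays where it is left; moving it takes about 4 N besides its own weight of about 0.2 kg.
- lever_tab (a point): Top of the black round crossbar (14 mm thick, 40 mm long along box y) on the outer end of the rocker lever in the middle of the box front; at rest 134 mm in front of the box origin, 75 mm above the table (30 mm clear of the box front wall). Pressed down about 28 mm to its stop (8 to 20 N), its inner end tips up and lifts the tray about 30 mm. It springs back when let go; the tray stays up.
- rocker (a joint): Angle of the rocker lever (rad): 0 at rest, 0.77 pressed to its stop.
- weight_centre (a point): Centre of the loose grey cloth-covered lead weight, a block 100 (its x) x 44 (its y) x 26 mm high lying flat, 0.4 to 0.9 kg. It lies on the table to the left or right of the box; the point is 13 mm above its underside. (the body is called lead_weight)
- tweezers: Steel tweezers, 131 x 20 x 9 mm, lying loose in the tray's rear half. Origin at the middle of the underside.
- eraser: Eraser block, 55 x 25 x 14 mm, lying loose in the narrow bay under the tray. Origin at the middle of the underside.
- jar: Small screw jar, 49 mm across, 60 mm high, on the table at the side of the box away from the weight. Origin at the middle of the underside.
- loupe: Black stand loupe, 43 mm across, 38 mm high, on the table behind and to the left of the box. Origin at the middle of the underside.
- tray_floor (a point): Middle of the tray's inner floor; home it lies at x -3, y 0, z 43 mm in the box frame. The inside of the tray is 146 (x) x 158 (y) mm.
- bay_floor (a point): Middle of the floor of the wider bay under the tray, 6 mm above the table; box axes. The bay is 126 mm long (box x) and 110 mm wide (box y), at x -46 to 80, y -18 to 92 mm in the box frame. To its right is the narrow bay (y -92 to -22) with the eraser; in front of both (x -90 to -50) the lever's well, not for packing.
Things that resemble listed ones, but are neither listed nor needed, are in the scene too. Of the things that look like the part that bears weight_centre, the smallest one is meant.

How it is judged:
By the outcome, as a careful person would: the job done as asked, in the order asked, and still so for the second after the job is handed in, with the robot touching nothing.
It also fails if it takes over 72 s, if anything falls off the work surface, if the arm or the gripper's body presses on something with over 40 N, if the wrist force passes 120 N, or if a joint passes its speed limit or range.

## Working session

There is one attempt and no reset: what is moved stays moved. The work goes in short steps, Python scripts to look and compute and a tool call to move; the robot and the scene stay as the last step left them, time stands still between calls to the robot, and variables do not carry over. Pictures are saved under pics/ and viewed, at most 10 in all, crops included, and the job is handed in when it is done.

Besides the shell and the picture viewer there is one more tool, called after "Emit:" as a command line: name --pt "numbers of a row" for each row, then --argument value for the rest. drive_tool: Moves the arm, as the interface text tells. Its arguments: {"type":"object","properties":{"motion":{"type":"array","items":{"type":"array","items":{"type":"number"}}},"squeeze":{"type":"number"}},"required":["motion"]}

```bash
ls; mkdir -p pics; cat > h.py <<'E'
import numpy as np, cv2
from station import telemetry, vision, workorder
def w(p,c): return p['R'].T@(np.array(c)-p['t'])
def save(p,n): cv2.imwrite('pics/'+n,cv2.cvtColor(p['color'],cv2.COLOR_RGB2BGR))
def cloud(p,m):
    v,u=np.nonzero(m&(p['z_map']>0)); z=p['z_map'][v,u]; K=p['mtx']
    c=np.stack([(u-K[0,2])/K[0,0]*z,(v-K[1,2])/K[1,1]*z,z],1)
    return (c-p['t'])@p['R']
def px(p,X):
    c=p['R']@np.array(X)+p['t']; q=p['mtx']@c; return q[:2]/q[2]
E
python3 - <<'E'
from h import *
np.set_printoptions(precision=4,suppress=True)
for n in ['scene','top']:
    p=vision.capture(n); save(p,n+'0.png')
    for th in ['toolbox','tray_rail','lever_tab','weight_centre','jar','loupe','tray_floor','tweezers']:
        for r in vision.tip_of(p,th)[:4]:
            X=w(p,r['location']); print(n,th,round(r['score'],2),X,px(p,X).round())
    for r in vision.trace(p,'lead_weight')[:5]:
        c=cloud(p,r['pixels']); c=c[c[:,2]>np.median(c[:,2])-.005]
        print('W',round(r['score'],2),c.mean(0),cv2.minAreaRect((c[:,:2]*1000).astype(np.float32)))
print(telemetry.read_state())
E
```

```text
pics
scene toolbox 0.97 [ 0.5581  0.0449 -0.0012] [251. 207.]
scene tray_rail 0.91 [0.4823 0.0347 0.0717] [236. 205.]
scene lever_tab 0.75 [0.4295 0.0254 0.0778] [227. 217.]
scene weight_centre 0.88 [ 0.3864 -0.3395  0.0153] [347. 311.]
scene weight_centre 0.77 [ 0.5345 -0.2802  0.0128] [353. 258.]
scene weight_centre 0.57 [ 0.5491 -0.4265  0.0131] [411. 280.]
scene jar 0.76 [ 0.5428  0.289  -0.0013] [180. 179.]
scene jar 0.49 [0.5947 0.05   0.0455] [257. 187.]
scene loupe 0.49 [0.7193 0.2857 0.0002] [218. 149.]
scene tray_floor 0.74 [0.5603 0.0471 0.0442] [250. 194.]
scene tweezers 0.64 [0.5939 0.0513 0.0426] [256. 187.]Traceback (most recent call last):
  File "<stdin>", line 8, in <module>
ValueError: it knows: bay_floor, eraser, jar, lever_tab, linkage, loupe, rocker, toolbox, tray_floor, tray_rail, tweezers, weight_centre
```

```bash
python3 - <<'E'
from h import *
np.set_printoptions(precision=4,suppress=True)
for n in ['scene','top']:
    p=vision.capture(n); save(p,n+'0.png')
    if n=='top':
      for th in ['toolbox','tray_rail','lever_tab','weight_centre','jar','tray_floor','tweezers']:
        for r in vision.tip_of(p,th)[:4]:
            X=w(p,r['location']); print(n,th,round(r['score'],2),X,px(p,X).round())
    for r in vision.trace(p,'weight_centre')[:5]:
        c=cloud(p,r['pixels']); c=c[c[:,2]>np.median(c[:,2])-.005]
        print('W',round(r['score'],2),c.mean(0),np.percentile(c[:,2],[5,50,95]),cv2.minAreaRect((c[:,:2]*1000).astype(np.float32)))
    for th in ['tray_rail','lever_tab','toolbox']:
      for r in vision.trace(p,th)[:1]:
        c=cloud(p,r['pixels']); z=np.percentile(c[:,2],97); c=c[c[:,2]>z-.008]
        print(th,z,c.mean(0),cv2.minAreaRect((c[:,:2]*1000).astype(np.float32)))
s=telemetry.read_state(); print(s['t'],s['tool_rot'],s['tcp_pos'],s['finger_gap'],s['wrist_force'])
a=cv2.imread('pics/scene0.png');b=cv2.imread('pics/top0.png')
cv2.imwrite('pics/both.png',cv2.resize(np.hstack([a,b]),(800,300)))
E
```

```text
W 0.7 [ 0.5299 -0.2786  0.0248] [0.0212 0.0249 0.028 ] ((532.707763671875, -277.6358947753906), (102.07646179199219, 45.14932632446289), 6.621756553649902)
W 0.69 [ 0.5433 -0.4233  0.0327] [0.0283 0.033  0.0361] ((546.7755126953125, -422.5757141113281), (61.27668762207031, 129.74716186523438), 38.34973907470703)
W 0.58 [ 0.381  -0.3401  0.0329] [0.0294 0.0329 0.0361] ((383.881103515625, -338.6466979980469), (58.84142303466797, 129.8343963623047), 82.8094711303711)
tray_rail 0.0722890064571811 [0.5327 0.0388 0.0692] ((555.3778686523438, 42.0787353515625), (169.4227752685547, 175.8521270751953), 9.902420043945312)
lever_tab 0.0614957677197629 [0.5391 0.283  0.0587] ((538.953857421875, 284.0347900390625), (51.501705169677734, 46.22005844116211), 80.70265197753906)
toolbox 0.07204218424852209 [0.5309 0.0405 0.0687] ((533.3079833984375, 42.56221008300781), (231.03224182128906, 196.7666015625), 8.503039360046387)
top toolbox 0.75 [ 0.5579  0.0452 -0.0017] [260. 214.]
top tray_rail 0.59 [0.4803 0.0334 0.0706] [262. 234.]
top lever_tab 0.49 [0.427  0.0251 0.0732] [264. 251.]
top weight_centr
[... 666 characters left out ...]
0.0333] [0.028  0.0332 0.0389] ((385.1646728515625, -335.43927001953125), (59.118072509765625, 129.6385955810547), 82.09671020507812)
tray_rail 0.07275386835466303 [0.5313 0.0443 0.0704] ((551.9520874023438, 47.158660888671875), (164.8893280029297, 165.52438354492188), 8.702677726745605)
lever_tab 0.07808471114859551 [0.428  0.0266 0.0747] ((427.6849670410156, 27.602436065673828), (13.719270706176758, 34.39140319824219), 8.702005386352539)
toolbox 0.07332585202141037 [0.5291 0.0479 0.0704] ((533.1551513671875, 44.306671142578125), (222.70655822753906, 193.4805450439453), 8.55223560333252)
1.3 [-179.9976    0.0003  164.7718] [0.1642 0.603  0.2309] 0.09121122449511934 [-1.0794 -0.5872 -0.1244]
```

View pics/both.png

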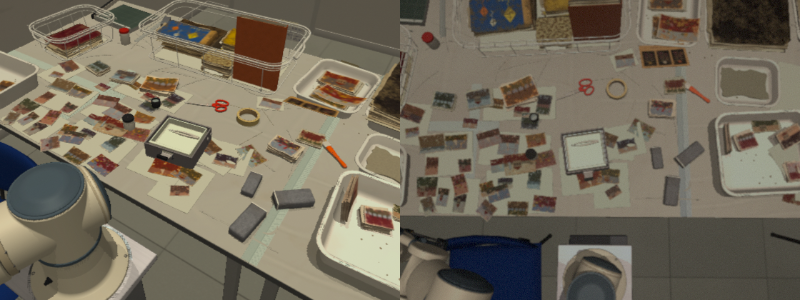

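Weight look-alikes in the scene image: (353,258), about 100x44x26 mm; (347,311), about 130x59x33 mm; and (411,280), about 130x60x33 mm. I choose (353,258), the smallest. I'll check it in a crop while turning the tool to the box axes with the fingers closed.

```bash
python3 - <<'E'
import cv2
a=cv2.imread('pics/scene0.png')[225:345,300:450]
cv2.imwrite('pics/crop.png',cv2.resize(a,None,fx=4,fy=4))
E
```

```text
(no output)
```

View pics/crop.png

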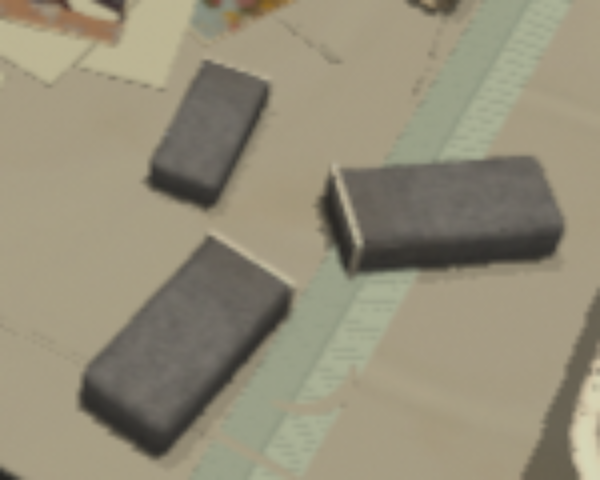

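Emit:
drive_tool --pt "0 0 0.128 0 0 0 0" --pt "0 0 0.128 0 0 0 0" --pt "0 0 0.128 0 0 0 0" --pt "0 0 0.128 0 0 0 0" --pt "0 0 0.128 0 0 0 0" --pt "0 0 0.128 0 0 0 0" --pt "0 0 0.128 0 0 0 0" --pt "0 0 0.128 0 0 0 0" --pt "0 0 0.13 0 0 0 0" --pt "0 0 0 0 0 0 0" --squeeze 10

```text
t: 2.3
tcp_pos: [0.1642, 0.6031, 0.2309]
tool_rot: [180.0, -0.0, 98.5]
wrist_force: [0.3, 0.1, -0.9]
finger_gap: 0.0144
gripper_force: 0.0
```

The crop shows the block at scene pixel (352,257), crop (210,130), to be clearly the smallest of the three. I'll keep it and move above the lever.

Emit:
drive_tool --pt "0 0 0 -0.02 0.005 0.002 0" --pt "0 0 0 -0.038 0.011 0.005 0" --pt "0 0 0 -0.038 0.011 0.005 0" --pt "0 0 0 -0.038 0.011 0.005 0" --pt "0 0 0 -0.038 0.011 0.005 0" --pt "0 0 0 -0.038 0.011 0.005 0" --pt "0 0 0 -0.038 0.011 0.005 0" --pt "0 0 0 -0.038 0.011 0.005 0"

```text
t: 3.1
tcp_pos: [0.2887, 0.3313, 0.194]
tool_rot: [180.0, -0.0, 98.9]
wrist_force: [0.8, -1.3, 0.4]
finger_gap: 0.0004
gripper_force: 0.0
```

Emit:
drive_tool --pt "0 0 0 -0.038 0.011 0.005 0" --pt "0 0 0 -0.038 0.011 0.005 0" --pt "0 0 0 -0.038 0.011 0.005 0" --pt "0 0 0 -0.038 0.011 0.005 0" --pt "0 0 0 -0.038 0.011 0.005 0" --pt "0 0 0 -0.038 0.011 0.005 0" --pt "0 0 0 -0.038 0.011 0.005 0" --pt "0 0 0 -0.038 0.011 0.005 0" --pt "0 0 0 -0.02 0.002 0.004 0" --pt "0 0 0 0 0 0 0"

```text
t: 4.1
tcp_pos: [0.4269, 0.0237, 0.1496]
tool_rot: [180.0, 0.0, 98.7]
wrist_force: [0.0, -0.0, -0.1]
finger_gap: 0.0003
gripper_force: 0.0
```

```bash
cat >> h.py <<'E'
O=np.array([.558,.045]); TH=np.deg2rad(8.6)
def box(X):
    d=np.array(X)[:2]-O; c,s=np.cos(TH),np.sin(TH); return np.array([d[0]*c+d[1]*s,-d[0]*s+d[1]*c,X[2]])
E
python3 - <<'E'
from h import *
np.set_printoptions(precision=4,suppress=True)
s=telemetry.read_state(); print(box(s['tcp_pos']),s['tool_rot'],s['finger_gap'])
print(box([.4277,.0268,.075]),box([.4813,.034,.071]))
E
```

```text
[-0.1328 -0.0014  0.1496] [179.9854   0.0208  98.7317] 0.00032516764589692564
[-0.1316  0.0015  0.075 ] [-0.0775  0.0006  0.071 ]
```

Emit:
drive_tool --pt "0 0 0 0 0 0.018 0" --pt "0 0 0 0 0 0.018 0" --pt "0 0 0 0 0 0.014 0" --pt "0 0 0 0 0 0.004 0" --pt "0 0 0 0 0 0.004 0" --pt "0 0 0 0 0 0.004 0" --pt "0 0 0 0 0 0.004 0" --pt "0 0 0 0 0 0.003 0" --pt "0 0 0 0 0 0.003 0" --pt "0 0 0 0 0 0.002 0"

```text
t: 5.1
tcp_pos: [0.4238, 0.0261, 0.0762]
tool_rot: [-179.8, -0.0, 98.7]
wrist_force: [-12.6, -2.6, 14.4]
finger_gap: 0.0003
gripper_force: 7.7
```

```bash
python3 - <<'E'
from h import *
s=telemetry.read_state(); print(box(s['tcp_pos']),s['wrist_force'],s['wrist_torque'])
E
```

```text
[-0.13556032  0.00141764  0.07619817] [-12.64571433  -2.61703032  14.39573473] [-0.37950451  2.49228643  0.00814419]
```

Emit:
drive_tool --pt "0 0 0 0 -0.004 0.001 0" --pt "0 0 0 0 -0.001 0.002 0" --pt "0 0 0 0 0 0.003 0" --pt "0 0 0 0 0 0.003 0" --pt "0 0 0 0 0 0.002 0" --pt "0 0 0 0 0 0 0"

```text
t: 5.7
tcp_pos: [0.422, 0.0254, 0.0657]
tool_rot: [179.9, 0.0, 98.7]
wrist_force: [0.6, 3.3, 10.0]
finger_gap: 0.0006
gripper_force: 4.7
```

```bash
python3 - <<'E'
from h import *
s=telemetry.read_state(); print(box(s['tcp_pos']),s['wrist_force'])
p=vision.capture('scene'); save(p,'s1.png')
for th in ['tray_rail','lever_tab']:
    for r in vision.tip_of(p,th)[:2]: print(th,r['score'],box(w(p,r['location'])))
E
```

```text
[-0.13741412  0.00093223  0.06569641] [ 0.55569803  3.34402393 10.02385888]
tray_rail 0.79 [-0.07118135 -0.00036409  0.10057843]
lever_tab 0.46 [-0.13773879  0.00032353  0.04915788]
```

Emit:
drive_tool --pt "0 0 0 0 0 0.0015 0" --pt "0 0 0 0 0.0005 0.001 0" --pt "0 0 0 0 0 0 0"

```text
t: 6.15
tcp_pos: [0.4222, 0.0254, 0.0633]
tool_rot: [179.9, 0.0, 98.7]
wrist_force: [-1.3, 2.2, 14.8]
finger_gap: 0.0004
gripper_force: 7.0
```

```bash
python3 - <<'E'
from h import *
s=telemetry.read_state(); print(box(s['tcp_pos']),s['wrist_force'])
p=vision.capture('scene')
for r in vision.tip_of(p,'tray_rail')[:2]: print(r['score'],box(w(p,r['location'])))
E
```

```text
[-0.13717548  0.00096121  0.06330808] [-1.27260616  2.17655029 14.83340553]
0.95 [-0.06843723 -0.00197643  0.10255839]
```

Emit:
drive_tool --pt "0 0 0 0 0 0.001 0" --pt "0 0 0 0 0 0 0"

```text
t: 6.45
tcp_pos: [0.4223, 0.0254, 0.0627]
tool_rot: [179.9, 0.0, 98.7]
wrist_force: [-4.2, 2.5, 27.9]
finger_gap: 0.0001
gripper_force: 14.4
```

Emit:
drive_tool --pt "0 0 0 0 0 -0.006 0" --pt "0 0 0 0 0 -0.012 0" --pt "0 0 0 0 0 -0.02 0" --pt "0 0 0 0 0 -0.025 0.05" --pt "0 0 0 0 0.01 -0.025 0.05" --pt "0 0 0 0 0.02 -0.005 0.05" --pt "0 0 0 0 0.02 0 0.05" --pt "0 0 0 0 0.013 0 0.05" --pt "0 0 0 0 0 0 0.05"

```text
t: 7.35
tcp_pos: [0.4852, 0.0349, 0.1546]
tool_rot: [179.9, 0.0, 98.7]
wrist_force: [-0.0, 0.6, 0.2]
finger_gap: 0.0457
gripper_force: 0.0
```

```bash
python3 - <<'E'
from h import *
s=telemetry.read_state(); print(box(s['tcp_pos']),s['wrist_force'],s['finger_gap'])
p=vision.capture('scene'); save(p,'s2.png')
for r in vision.tip_of(p,'tray_rail')[:2]: print('tip',r['score'],box(w(p,r['location'])))
r=vision.trace(p,'tray_rail')[0]; c=np.array([box(x) for x in cloud(p,r['pixels'])])
c=c[(c[:,2]>.095)&(c[:,2]<.108)]
for lo in np.arange(-.08,.08,.04):
    q=c[(c[:,1]>lo)&(c[:,1]<lo+.04)&(c[:,0]<-.04)]; print(len(q),np.percentile(q[:,0],[2,50,98]) if len(q) else '',q[:,2].max() if len(q) else '')
E
```

```text
[-0.07348203  0.00092085  0.1546185 ] [-0.00620294  0.62474276  0.20493296] 0.04571486139256369
tip 0.89 [-0.07199352  0.00191569  0.10354541]
72 [-0.08200908 -0.07701282 -0.04631473] 0.1056244505588302
60 [-0.08143872 -0.0771311  -0.07015393] 0.10519421091954793
63 [-0.08133106 -0.07728733 -0.06976604] 0.10543174291269398
70 [-0.08158374 -0.07651694 -0.05116641] 0.10430126242876116
```

View pics/s2.png

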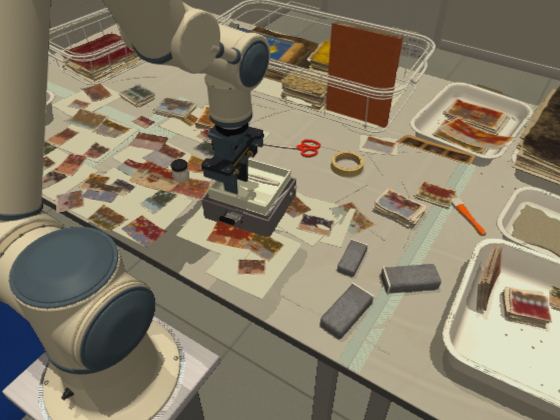

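The picture shows the tray popped up (white, around (265,185)), the lever sprung back, and the fingers above the front rail (235,180).

Emit:
drive_tool --pt "0 0 0 0 -0.002 0.012 0.05" --pt "0 0 0 0 0 0.015 0.05" --pt "0 0 0 0 0 0.013 0.05" --pt "0 0 0 0 0 0.01 0.05" --pt "0 0 0 0 0 0 0.0" --pt "0 0 0 0 0 0 0.0" --pt "0 0 0 0 0 0 0.0" --pt "0 0 0 0 0 0 0.0" --pt "0 0 0 0 0 0 0.0" --squeeze 20

```text
t: 8.4
tcp_pos: [0.4828, 0.0344, 0.1049]
tool_rot: [179.9, 0.0, 98.6]
wrist_force: [22.9, 6.1, -10.2]
finger_gap: 0.0126
gripper_force: 11.5
```

```bash
python3 - <<'E'
from h import *
s=telemetry.read_state(); b=box(s['tcp_pos']); print(b,s['wrist_force'],s['finger_gap'],s['gripper_force'])
# a from ~30 mm lift
a=np.linspace(.264,2.28,27); P=np.stack([115*(1-np.cos(a)),115*np.sin(a)],1)
print(np.diff(P,axis=0).round(1).tolist())
E
```

```text
[-0.0759341   0.00074524  0.1049242 ] [ 22.89996937   6.07592579 -10.24351791] 0.012635611071878897 11.525044441223145
[[2.7, 8.5], [3.3, 8.3], [3.9, 8.0], [4.5, 7.7], [5.1, 7.3], [5.7, 6.9], [6.2, 6.4], [6.7, 5.9], [7.1, 5.4], [7.5, 4.8], [7.9, 4.2], [8.2, 3.6], [8.4, 3.0], [8.6, 2.3], [8.8, 1.6], [8.9, 0.9], [8.9, 0.2], [8.9, -0.4], [8.8, -1.1], [8.7, -1.8], [8.6, -2.5], [8.3, -3.1], [8.1, -3.8], [7.8, -4.4], [7.4, -5.0], [7.0, -5.5]]
```

Emit:
drive_tool --pt "0 0 0 0 0.0015 0 0" --pt "0 0 0 0 0.001 0 0" --pt "0 0 0 0 0 0 0" --pt "0 0 0 0 0 0 0" --squeeze 25

```text
t: 8.8
tcp_pos: [0.4845, 0.0347, 0.1045]
tool_rot: [180.0, 0.0, 98.7]
wrist_force: [1.8, 0.2, 0.6]
finger_gap: 0.0098
gripper_force: 25.0
```

Emit:
drive_tool --pt "0 0 0 0 0.0013 -0.0043 0" --pt "0 0 0 0 0.0014 -0.0042 0" --pt "0 0 0 0 0.0033 -0.0083 0" --pt "0 0 0 0 0.0039 -0.008 0" --pt "0 0 0 0 0.0045 -0.0077 0" --pt "0 0 0 0 0.0051 -0.0073 0" --pt "0 0 0 0 0.0057 -0.0069 0" --pt "0 0 0 0 0.0062 -0.0064 0"

```text
t: 9.6
tcp_pos: [0.5155, 0.0395, 0.1579]
tool_rot: [-180.0, -0.0, 98.7]
wrist_force: [5.4, -0.8, -14.7]
finger_gap: 0.0097
gripper_force: 25.0
```

```bash
python3 - <<'E'
from h import *
s=telemetry.read_state(); b=box(s['tcp_pos']); print(b,s['wrist_force'],s['finger_gap'],s['gripper_force'])
E
```

```text
[-0.04285806  0.00091893  0.15794538] [  5.3557863   -0.78100873 -14.67040074] 0.009739108501786877 24.99760329723358
```

Emit:
drive_tool --pt "0 0 0 0 0.0067 -0.0059 0" --pt "0 0 0 0 0.0071 -0.0054 0" --pt "0 0 0 0 0.0075 -0.0048 0" --pt "0 0 0 0 0.0079 -0.0042 0" --pt "0 0 0 0 0.0082 -0.0036 0" --pt "0 0 0 0 0.0084 -0.003 0" --pt "0 0 0 0 0.0086 -0.0023 0" --pt "0 0 0 0 0.0088 -0.0016 0" --pt "0 0 0 0 0.0089 -0.0009 0"

```text
t: 10.5
tcp_pos: [0.5871, 0.0504, 0.1897]
tool_rot: [-180.0, 0.0, 98.7]
wrist_force: [-4.2, -1.2, -3.4]
finger_gap: 0.01
gripper_force: 25.0
```

Emit:
drive_tool --pt "0 0 0 0 0.0089 -0.0002 0" --pt "0 0 0 0 0.0089 0.0004 0" --pt "0 0 0 0 0.0088 0.0011 0" --pt "0 0 0 0 0.0087 0.0018 0" --pt "0 0 0 0 0.0086 0.0025 0"

```text
t: 11.0
tcp_pos: [0.631, 0.0571, 0.1837]
tool_rot: [180.0, 0.0, 98.7]
wrist_force: [-3.5, -1.4, 0.7]
finger_gap: 0.0099
gripper_force: 25.0
```

```bash
python3 - <<'E'
from h import *
s=telemetry.read_state(); b=box(s['tcp_pos']); print(b,s['wrist_force'],s['finger_gap'],s['gripper_force'])
E
```

```text
[0.07400096 0.00103576 0.18370203] [-3.53346205 -1.43693221  0.68738479] 0.009914954754226893 25.000999867916107
```

Emit:
drive_tool --pt "0 0 0 0 0.0083 0.0031 0" --pt "0 0 0 0 0.0081 0.0038 0" --pt "0 0 0 0 0.0078 0.0044 0" --pt "0 0 0 0 0.0074 0.005 0" --pt "0 0 0 0 0.0035 0.0027 0" --pt "0 0 0 0 0.002 0.0016 0" --pt "0 0 0 0 0.0015 0.0013 0" --pt "0 0 0 0 0 0 0"

```text
t: 11.8
tcp_pos: [0.6687, 0.0628, 0.1618]
tool_rot: [179.9, -0.0, 98.7]
wrist_force: [6.3, 2.7, -1.2]
finger_gap: 0.0095
gripper_force: 25.0
```

```bash
python3 - <<'E'
from h import *
s=telemetry.read_state(); b=box(s['tcp_pos']); print(b,s['wrist_force'],s['finger_gap'],s['gripper_force'])
E
```

```text
[0.11215686 0.00105542 0.16180374] [ 6.3394054   2.65747453 -1.24687874] 0.009531532334199646 25.00038743019104
```

Emit:
drive_tool --pt "0 0 0 0 0.0012 0.0012 0" --pt "0 0 0 0 0.0012 0.0012 0" --pt "0 0 0 0 0 0 0"

```text
t: 12.1
tcp_pos: [0.6703, 0.063, 0.1603]
tool_rot: [180.0, 0.0, 98.7]
wrist_force: [-2.7, -0.3, 15.3]
finger_gap: 0.0095
gripper_force: 25.0
```

```bash
python3 - <<'E'
from h import *
s=telemetry.read_state(); b=box(s['tcp_pos']); print(b,s['wrist_force'],s['finger_gap'],s['gripper_force'])
E
```

```text
[0.11374018 0.00102457 0.16030512] [-2.74666018 -0.28112811 15.33310392] 0.0094559041978583 25.002714693546295
```

Emit:
drive_tool --pt "0 0 0 0 0 0 0.05" --pt "0 0 0 0 0 0 0.05" --pt "0 0 0 0 0 0 0.05" --pt "0 0 0 0 0 -0.02 0.06" --pt "0 0 0 0 0 -0.03 0.065" --pt "0 0 0.126 0 0 -0.015 0.065" --pt "0 0 0.126 0 0 0 0.065" --pt "0 0 0.126 0 0 0 0.065" --pt "0 0 0.126 0 0 0 0.065" --pt "0 0 0.126 0 0 0 0.065"

```text
t: 13.1
tcp_pos: [0.6703, 0.0631, 0.224]
tool_rot: [-180.0, 0.0, 62.3]
wrist_force: [-0.3, -0.0, -0.4]
finger_gap: 0.0647
gripper_force: 0.0
```

Emit:
drive_tool --pt "0 0 0.126 0 0 0 0.065" --pt "0 0 0.126 0 0 0 0.065" --pt "0 0 0.126 0 0 0 0.065" --pt "0 0 0.126 0 0 0 0.065" --pt "0 0 0.126 0 0 0 0.065" --pt "0 0 0.126 0 0 0 0.065" --pt "0 0 0.126 0 0 0 0.065" --pt "0 0 0.126 0 0 0 0.065" --pt "0 0 0 0 0 0 0.065"

```text
t: 14.0
tcp_pos: [0.6703, 0.0631, 0.224]
tool_rot: [-180.0, 0.0, 4.7]
wrist_force: [-0.6, -0.1, -0.5]
finger_gap: 0.0651
gripper_force: 0.0
```

```bash
python3 - <<'E'
from h import *
np.set_printoptions(precision=4,suppress=True)
s=telemetry.read_state(); print(s['tcp_pos'],s['tool_rot'],s['wrist_force'],s['finger_gap'],s['qpos'])
for n in ['scene','top']:
    p=vision.capture(n); save(p,n+'3.png')
    for r in vision.tip_of(p,'tray_rail')[:1]: print('rail',r['score'],box(w(p,r['location'])))
    for r in vision.trace(p,'weight_centre')[:4]:
        c=cloud(p,r['pixels']); c=c[c[:,2]>np.median(c[:,2])-.004]
        print('W',c.mean(0),cv2.minAreaRect((c[:,:2]*1000).astype(np.float32)))
    for r in vision.tip_of(p,'bay_floor')[:1]: print('bay',r['score'],box(w(p,r['location'])))
    for r in vision.tip_of(p,'toolbox')[:1]: print('tb',r['score'],box(w(p,r['location'])))
a=cv2.imread('pics/scene3.png')[110:270,150:350];b=cv2.imread('pics/top3.png')[130:290,180:380]
cv2.imwrite('pics/v3.png',cv2.resize(np.hstack([a,b]),(800,320)))
E
```

```text
[0.6703 0.0631 0.224 ] [-179.9982    0.0408    4.6581] [-0.5712 -0.13   -0.4812] 0.06513567816484762 [ 0.2964 32.6326 70.0704 -0.0013 77.3379 85.6386]
rail 0.73 [0.1161 0.0002 0.1552]
W [ 0.5438 -0.4234  0.033 ] ((545.9954833984375, -422.82537841796875), (60.31516647338867, 130.76158142089844), 39.45733642578125)
W [ 0.3815 -0.339   0.033 ] ((383.4088134765625, -337.47930908203125), (59.79445266723633, 130.12832641601562), 81.68318176269531)
W [ 0.5309 -0.2786  0.0248] ((531.168212890625, -277.8213195800781), (101.58696746826172, 45.16747283935547), 5.931692123413086)
bay 0.89 [0.0228 0.0357 0.0042]
tb 0.95 [0.0017 0.0014 0.0022]
rail 0.78 [ 0.1158 -0.0016  0.1581]
W [ 0.3849 -0.3347  0.0337] ((385.2869567871094, -335.110107421875), (59.03392791748047, 130.42893981933594), 82.37922668457031)
W [ 0.548  -0.42    0.0337] ((547.70751953125, -419.5870056152344), (57.864383697509766, 131.65846252441406), 38.79911804199219)
W [ 0.532  -0.2739  0.0257] ((532.0062255859375, -273.71295166015625), (94.0767593383789, 41.7288818359375), 5.395375728607178)
W [ 0.575  -0.0071  0.0187] ((576.2279052734375, -7.359347343444824), (24.251379013061523, 54.11711883544922), 83.84114074707031)
tb 0.74 [0.0014 0.0021 0.0009]
```

View pics/v3.png

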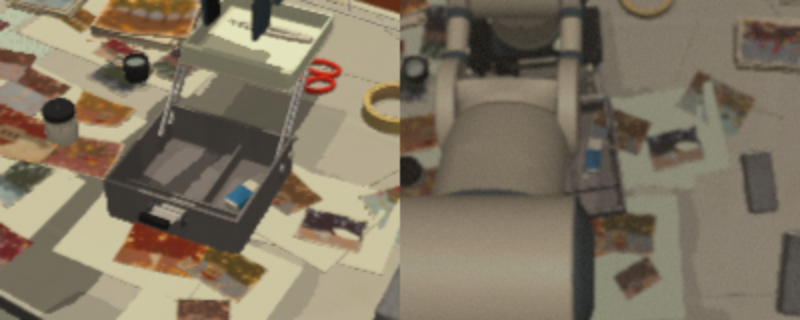

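```bash
python3 - <<'E'
from h import *
p=vision.capture('scene')
for uv in [(231.5,176.5),(240,150)]:
    r=p['R'].T@(np.linalg.inv(p['mtx'])@np.array([*uv,1.])); c=-p['R'].T@p['t']
    n=np.array([-np.sin(TH),np.cos(TH),0]); b0=np.array([*O,0])+.090*n
    print(box(c+r*(n@(b0-c))/(n@r)))
E
```

```text
[0.05835015 0.09       0.03387618]
[0.11692918 0.09       0.08796029]
```

Emit:
drive_tool --pt "0 0 0 -0.007 0.014 0 0.065" --pt "0 0 0 -0.016 0.032 0 0.065" --pt "0 0 0 -0.016 0.032 0 0.065" --pt "0 0 0 -0.016 0.032 0 0.065" --pt "0 0 0 -0.016 0.032 0 0.065" --pt "0 0 0 -0.016 0.032 0 0.065" --pt "0 0 0 -0.016 0.032 0 0.065" --pt "0 0 0 -0.016 0.032 0.01 0.065" --pt "0 0 0 -0.016 0.032 0.02 0.065" --pt "0 0 0 -0.016 0.032 0.02 0.065"

```text
t: 15.55
tcp_pos: [0.5442, -0.2524, 0.1742]
tool_rot: [180.0, -0.0, 4.8]
wrist_force: [0.7, 0.5, 0.5]
finger_gap: 0.0652
gripper_force: 0.0
```

Emit:
drive_tool --pt "0 0 0 -0.01 0.02 0.03 0.065" --pt "0 0 -0.015 -0.004 0.004 0.03 0.065" --pt "0 0 0 0 0 0 0.065"

```text
t: 15.85
tcp_pos: [0.5304, -0.2758, 0.1112]
tool_rot: [-179.8, 0.3, 5.6]
wrist_force: [-0.7, 0.6, 1.3]
finger_gap: 0.0646
gripper_force: 0.0
```

Emit:
drive_tool --pt "0 0 0 0.001 0 0.02 0.065" --pt "0 0 0 0 0 0.025 0.065" --pt "0 0 0 0 0 0.02 0.065" --pt "0 0 0 0 0 0.015 0.065" --pt "0 0 0 0 0 0.009 0.065" --pt "0 0 0 0 0 0.002 0.065" --pt "0 0 0 0 0 0 0.03" --pt "0 0 0 0 0 0 0.03" --pt "0 0 0 0 0 0 0.03" --pt "0 0 0 0 0 0 0.03" --squeeze 30

```text
t: 16.85
tcp_pos: [0.5349, -0.2758, 0.0242]
tool_rot: [179.9, -0.1, 5.7]
wrist_force: [-1.0, -0.5, 7.1]
finger_gap: 0.0448
gripper_force: 29.9
```

Emit:
drive_tool --pt "0 0 0 0 0 0 0.03" --pt "0 0 0 0 0 -0.005 0.03" --pt "0 0 0 0 0 -0.01 0.03" --pt "0 0 0 0 0 -0.02 0.03" --pt "0 0 0 0 0 -0.025 0.03" --pt "0 0 0 0 0 -0.025 0.03" --pt "0 0 0 0 0 -0.025 0.03" --pt "0 0 0 0 0 -0.015 0.03" --pt "0 0 0 0 0 -0.005 0.03" --pt "0 0 0 0 0 0 0.03" --squeeze 40

```text
t: 17.85
tcp_pos: [0.5345, -0.2755, 0.154]
tool_rot: [180.0, -0.0, 5.7]
wrist_force: [0.7, 0.2, -6.5]
finger_gap: 0.0447
gripper_force: 39.9
```

```bash
python3 - <<'E'
from h import *
s=telemetry.read_state(); T=s['tcp_pos']; print(T,s['tool_rot'],s['wrist_force'],s['wrist_torque'],s['finger_gap'])
p=vision.capture('scene')
for r in vision.tip_of(p,'weight_centre'): print(r['score'],w(p,r['location'])-T)
for r in vision.tip_of(p,'bay_floor')[:1]: print('bay',r['score'],box(w(p,r['location'])),w(p,r['location']))
t=np.deg2rad(s['tool_rot'][2]); tx=np.array([np.cos(t),np.sin(t)]);ty=np.array([np.sin(t),-np.cos(t)])
c,n=np.cos(TH),np.sin(TH)
for bx,by in [(.017,.037)]:
    B=O+np.array([.002,0])+np.array([bx*c-by*n,bx*n+by*c]); d=B-T[:2]; print(B,'tool',d@tx,d@ty)
E
```

```text
[ 0.53446702 -0.27547974  0.15397569] [ 1.79968042e+02 -3.84234123e-02  5.66357803e+00] [ 0.71805948  0.18407683 -6.52892402] [-0.07808282  0.1717832   0.02592768] 0.04471187966676378
0.83 [ 0.00092251 -0.00101944 -0.0104347 ]
0.79 [ 0.01653333 -0.14907623 -0.13890235]
0.78 [-0.14770759 -0.06409267 -0.1382073 ]
bay 0.95 [0.02060038 0.0340598  0.00480532] [0.57327562 0.08175733 0.00480532]
[0.57127605 0.08412609] tool 0.07211783214949682 -0.3542178301832106
```

Emit:
drive_tool --pt "0 0 0 0.003 -0.014 0 0.03" --pt "0 0 0 0.005 -0.025 0 0.03" --pt "0 0 0 0.007 -0.035 0 0.03" --pt "0 0 0 0.007 -0.035 0 0.03" --pt "0 0 0 0.007 -0.035 0 0.03" --pt "0 0 0 0.007 -0.035 0 0.03" --pt "0 0 0 0.007 -0.035 0 0.03" --pt "0 0 0 0.007 -0.035 0 0.03" --pt "0 0 0 0.007 -0.035 0 0.03" --pt "0 0 0 0.007 -0.03 0 0.03"

```text
t: 19.0
tcp_pos: [0.5663, 0.0458, 0.1527]
tool_rot: [-180.0, 0.1, 5.7]
wrist_force: [-0.0, -0.3, -5.4]
finger_gap: 0.0449
gripper_force: 39.9
```

Emit:
drive_tool --pt "0 0 0 0.005 -0.025 0 0.03" --pt "0 0 0 0.003 -0.014 0 0.03" --pt "0 0 -0.025 0 0 0 0.03" --pt "0 0 -0.026 0 0 0 0.03" --pt "0 0 0 0 0 0 0.03"

```text
t: 19.5
tcp_pos: [0.571, 0.0821, 0.1531]
tool_rot: [180.0, 0.0, 8.6]
wrist_force: [0.3, 0.3, -5.8]
finger_gap: 0.0447
gripper_force: 39.9
```

```bash
python3 - <<'E'
from h import *
s=telemetry.read_state(); T=s['tcp_pos']; print(T,box(T),s['tool_rot'],s['wrist_force'],s['finger_gap'])
p=vision.capture('scene')
for r in vision.tip_of(p,'weight_centre'): print(r['score'],box(w(p,r['location'])))
E
```

```text
[0.57102306 0.08209894 0.15311174] [0.01842423 0.0347344  0.15311174] [1.79990747e+02 3.31180688e-02 8.62584921e+00] [ 0.29631645  0.30494699 -5.76221427] 0.04467655468047332
0.71 [-0.22536519 -0.35234825  0.01569236]
0.65 [-0.0777797  -0.4612202   0.01443496]
0.62 [0.01906679 0.03051276 0.14133852]
0.22 [ 0.01136735 -0.05505812  0.00520335]
```

Emit:
drive_tool --pt "0 0 0 0 0 0.012 0.03" --pt "0 0 0 0 0 0.02 0.03" --pt "0 0 0 0 0 0.025 0.03" --pt "0 0 0 0 0 0.025 0.03" --pt "0 0 0 0 0 0.018 0.03" --pt "0 0 0 0 0 0.01 0.03" --pt "0 0 0 0 0 0.006 0.03" --pt "0 0 0 0 0 0.002 0.03" --pt "0 0 0 0 0 0 0.03"

```text
t: 20.5
tcp_pos: [0.5715, 0.0829, 0.0356]
tool_rot: [180.0, -0.0, 8.6]
wrist_force: [-0.0, -0.0, -5.0]
finger_gap: 0.0451
gripper_force: 39.9
```

Emit:
drive_tool --pt "0 0 0 0 0 0.002 0.03" --pt "0 0 0 0 0 0.002 0.03" --pt "0 0 0 0 0 0.001 0.03" --pt "0 0 0 0 0 0 0.03"

```text
t: 20.9
tcp_pos: [0.5713, 0.0829, 0.0303]
tool_rot: [180.0, -0.0, 8.6]
wrist_force: [-0.2, 1.3, -6.6]
finger_gap: 0.0446
gripper_force: 39.9
```

Emit:
drive_tool --pt "0 0 0 0 0 0.001 0.03" --pt "0 0 0 0 0 0 0.03"

```text
t: 21.1
tcp_pos: [0.5713, 0.0829, 0.0302]
tool_rot: [180.0, -0.0, 8.6]
wrist_force: [-4.8, -0.4, 11.5]
finger_gap: 0.0447
gripper_force: 39.9
```

Emit:
drive_tool --pt "0 0 0 0 0 0.001 0.03" --pt "0 0 0 0 0 0 0.03"

```text
t: 21.3
tcp_pos: [0.5714, 0.083, 0.0301]
tool_rot: [180.0, -0.1, 8.6]
wrist_force: [-9.3, -0.9, 29.6]
finger_gap: 0.0446
gripper_force: 40.0
```

Emit:
drive_tool --pt "0 0 0 0 0 -0.0015 0.03" --pt "0 0 0 0 0 0 0.06" --pt "0 0 0 0 0 0 0.06" --pt "0 0 0 0 0 0 0.06" --pt "0 0 0 0 0 -0.008 0.06" --pt "0 0 0 0 0 -0.02 0.06" --pt "0 0 0 0 0 -0.04 0.06" --pt "0 0 0 0 0 -0.045 0.06" --pt "0 0 0 0 0 -0.045 0.05" --pt "0 0 0 0 0 -0.035 0.05"

```text
t: 22.3
tcp_pos: [0.5715, 0.0829, 0.2262]
tool_rot: [180.0, -0.1, 8.6]
wrist_force: [0.3, 0.1, -0.4]
finger_gap: 0.05
gripper_force: 0.0
```

Emit:
drive_tool --pt "0 0 -0.131 0 0 0 0.05" --pt "0 0 -0.131 0 0 0 0.05" --pt "0 0 -0.131 0 0 0 0.05" --pt "0 0 -0.131 0 0 0 0.05" --pt "0 0 -0.131 0 0 0 0.05" --pt "0 0 -0.131 0 0 0 0.05" --pt "0 0 -0.131 0 0 0 0.05" --pt "0 0 -0.131 0 0 0 0.05" --pt "0 0 -0.131 0 0 0 0.05" --pt "0 0 -0.131 0 0 0 0.05"

```text
t: 23.3
tcp_pos: [0.5711, 0.0829, 0.2233]
tool_rot: [180.0, -0.0, 83.9]
wrist_force: [0.3, 0.1, 0.3]
finger_gap: 0.05
gripper_force: 0.0
```

Emit:
drive_tool --pt "0 0 -0.131 0 0 0 0.05" --pt "0 0 -0.131 0 0 0 0.05" --pt "0 0 0 0 0 0 0.05"

```text
t: 23.6
tcp_pos: [0.5712, 0.0829, 0.2233]
tool_rot: [180.0, 0.0, 98.8]
wrist_force: [0.7, 0.5, 0.1]
finger_gap: 0.0501
gripper_force: 0.0
```

```bash
python3 - <<'E'
from h import *
np.set_printoptions(precision=4,suppress=True)
s=telemetry.read_state(); T=s['tcp_pos']; print(T,box(T),s['tool_rot'],s['wrist_force'],s['finger_gap'])
p=vision.capture('scene'); save(p,'s4.png')
for r in vision.trace(p,'weight_centre'):
    c=np.array([box(x) for x in cloud(p,r['pixels'])]); print('W',r['score'],c.mean(0),np.percentile(c[:,2],[5,50,95]),cv2.minAreaRect((c[:,:2]*1000).astype(np.float32)))
for r in vision.tip_of(p,'tray_rail')[:1]: print('rail',r['score'],box(w(p,r['location'])))
for r in vision.tip_of(p,'eraser')[:1]: print('eraser',r['score'],box(w(p,r['location'])))
cv2.imwrite('pics/s4c.png',cv2.resize(cv2.imread('pics/s4.png')[100:270,170:350],None,fx=3,fy=3))
E
```

```text
[0.5712 0.0829 0.2233] [0.0187 0.0355 0.2233] [179.9898   0.0012  98.7953] [0.6838 0.4974 0.1413] 0.05013685891207764
W 0.98 [0.0118 0.031  0.028 ] [0.0125 0.0303 0.0343] ((17.394546508789062, 41.643062591552734), (131.92892456054688, 62.067665100097656), 0.8159558176994324)
W 0.71 [-0.2383 -0.3543  0.0298] [0.0113 0.0324 0.0357] ((-228.10629272460938, -346.7822570800781), (73.08287048339844, 130.83334350585938), 73.21562194824219)
W 0.66 [-0.0895 -0.462   0.0291] [0.0111 0.0321 0.0358] ((-77.94771575927734, -469.20184326171875), (62.33018112182617, 148.37660217285156), 32.05925369262695)
rail 0.71 [0.1128 0.0018 0.1597]
eraser 0.61 [ 0.0121 -0.0589  0.0036]
```

View pics/s4c.png

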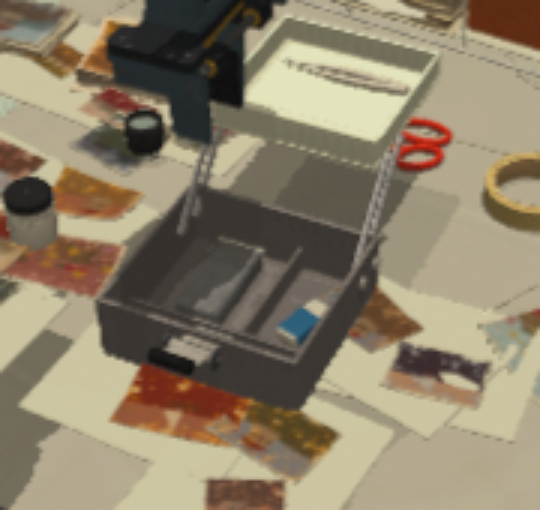

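The weight lies flat in the wide bay (crop (220,280)), the eraser is in its bay (295,325) and the tweezers are in the tray. Next I grip the rail and swing it back.

Emit:
drive_tool --pt "0 0 0 -0.006 0.015 0 0.05" --pt "0 0 0 -0.011 0.03 0 0.05" --pt "0 0 0 -0.011 0.03 0 0.05" --pt "0 0 -0.001 -0.006 0.02 0 0.05" --pt "0 0 0 0 0 0.015 0.05" --pt "0 0 0 0 0 0.02 0.05" --pt "0 0 0 0 0 0.018 0.05" --pt "0 0 0 0 0 0.009 0.05" --pt "0 0 0 0 0 0 0.05"

```text
t: 24.7
tcp_pos: [0.6697, 0.0636, 0.1598]
tool_rot: [-179.9, -0.0, 98.6]
wrist_force: [-0.3, 0.8, -0.0]
finger_gap: 0.0501
gripper_force: 0.0
```

```bash
python3 - <<'E'
from h import *
s=telemetry.read_state(); print(box(s['tcp_pos']),s['tool_rot'],s['wrist_force'])
E
```

```text
[0.11317115 0.00166248 0.15975023] [-1.79881043e+02 -1.49236647e-02  9.86399766e+01] [-0.33620854  0.82349382 -0.00489019]
```

Emit:
drive_tool --pt "0 0 0 0 0.0005 0 0" --pt "0 0 0 0 0 0 0" --pt "0 0 0 0 0 0 0" --pt "0 0 0 0 0 0 0" --pt "0 0 0 0 0 0 0" --pt "0 0 0 0 -0.0025 -0.002 0" --pt "0 0 0 0 -0.006 -0.0045 0" --pt "0 0 0 0 -0.0074 -0.005 0" --pt "0 0 0 0 -0.0078 -0.0044 0" --pt "0 0 0 0 -0.0081 -0.0038 0" --squeeze 25

```text
t: 25.7
tcp_pos: [0.6397, 0.0589, 0.1811]
tool_rot: [179.9, 0.0, 98.7]
wrist_force: [4.7, 0.6, -3.2]
finger_gap: 0.01
gripper_force: 25.0
```

```bash
python3 - <<'E'
from h import *
s=telemetry.read_state(); b=box(s['tcp_pos']); print(b,s['wrist_force'],s['finger_gap'])
# arc centre in tcp coords: open point (0.1137,0.1603) a=2.30
a=2.30; cx=.1137+.115*np.cos(a); z0=.1603-.115*np.sin(a); a1=np.arctan2(b[2]-z0,cx-b[0]); print(cx,z0,a1,np.hypot(b[2]-z0,cx-b[0]))
E
```

```text
[0.08289211 0.00150018 0.18107176] [ 4.74411738  0.63103624 -3.19539125] 0.009960276693242929
0.037078257552820224 0.07454390059967717 1.9769487945952153 0.11596160612309973
```

Emit:
drive_tool --pt "0 0 0 0 -0.0083 -0.0031 0" --pt "0 0 0 0 -0.0086 -0.0025 0" --pt "0 0 0 0 -0.0087 -0.0018 0" --pt "0 0 0 0 -0.0088 -0.0011 0" --pt "0 0 0 0 -0.0089 -0.0004 0" --pt "0 0 0 0 -0.0089 0.0002 0" --pt "0 0 0 0 -0.0089 0.0009 0" --pt "0 0 0 0 -0.0088 0.0016 0" --pt "0 0 0 0 -0.0086 0.0023 0" --pt "0 0 0 0 -0.0084 0.003 0"

```text
t: 26.7
tcp_pos: [0.5538, 0.0457, 0.1829]
tool_rot: [179.8, 0.0, 98.7]
wrist_force: [-1.7, -0.0, 16.7]
finger_gap: 0.0098
gripper_force: 25.0
```

Emit:
drive_tool --pt "0 0 0 0 -0.0082 0.0036 0" --pt "0 0 0 0 -0.0079 0.0042 0" --pt "0 0 0 0 -0.0075 0.0048 0" --pt "0 0 0 0 -0.0071 0.0054 0" --pt "0 0 0 0 -0.0067 0.0059 0" --pt "0 0 0 0 -0.0062 0.0064 0"

```text
t: 27.3
tcp_pos: [0.509, 0.039, 0.1515]
tool_rot: [-179.9, -0.0, 98.7]
wrist_force: [-5.3, -0.8, 7.4]
finger_gap: 0.0098
gripper_force: 25.0
```

```bash
python3 - <<'E'
from h import *
s=telemetry.read_state(); b=box(s['tcp_pos']); print(b,s['wrist_force'],s['finger_gap'])
cx=.0371; z0=.0745; a1=np.arctan2(b[2]-z0,cx-b[0]); print(a1,np.hypot(b[2]-z0,cx-b[0]))
a=np.linspace(a1,.28,6);print(np.diff(-np.cos(a)*.115),np.diff(np.sin(a)*.115))
E
```

```text
[-0.04937991  0.00135531  0.1515081 ] [-5.28622219 -0.79027403  7.43570896] 0.009754206609951098
0.7275270688361345 0.11579733352041725
[-0.00649226 -0.0057527  -0.00496709 -0.00414171 -0.00328318] [-0.007983   -0.00853136 -0.00901142 -0.00941934 -0.00975184]
```

Emit:
drive_tool --pt "0 0 0 0 -0.0061 0.0077 0" --pt "0 0 0 0 -0.0055 0.0083 0" --pt "0 0 0 0 -0.005 0.009 0" --pt "0 0 0 0 -0.0041 0.0094 0" --pt "0 0 0 0 -0.003 0.009 0" --pt "0 0 0 0 0 0 0" --pt "0 0 0 0 0 0 0.04" --pt "0 0 0 0 0 0 0.04" --pt "0 0 0 0 0 0 0.04"

```text
t: 28.2
tcp_pos: [0.4875, 0.0355, 0.1082]
tool_rot: [179.9, 0.0, 98.7]
wrist_force: [-0.7, -1.4, -0.5]
finger_gap: 0.0306
gripper_force: 0.0
```

Emit:
drive_tool --pt "0 0 0 0 0 -0.015 0.04" --pt "0 0 0 0 0 -0.02 0.02" --pt "0 0 0 0 0 0 0" --pt "0 0 0 0 0 0 0" --pt "0 0 0 0 0 0 0"

```text
t: 28.7
tcp_pos: [0.4867, 0.0355, 0.1424]
tool_rot: [-180.0, -0.0, 98.7]
wrist_force: [-0.1, 1.0, 0.2]
finger_gap: 0.0112
gripper_force: 0.0
```

```bash
python3 - <<'E'
from h import *
s=telemetry.read_state(); b=box(s['tcp_pos']); print(b,s['wrist_force'],s['finger_gap'])
p=vision.capture('scene')
for r in vision.tip_of(p,'tray_rail')[:1]: print('rail',r['score'],box(w(p,r['location'])))
E
```

```text
[-0.07187766  0.00128135  0.14235729] [-0.09945714  0.98585134  0.17290812] 0.011215449795671918
rail 0.68 [-0.07051242  0.00137283  0.10358603]
```

Emit:
drive_tool --pt "0 0 0 0 0 0 0" --pt "0 0 0 0 0 0.01 0" --pt "0 0 0 0 0 0.008 0" --pt "0 0 0 0 0 0.005 0" --pt "0 0 0 0 0 0.005 0" --pt "0 0 0 0 -0.001 0.005 0" --pt "0 0 0 0 -0.001 0.005 0" --pt "0 0 0 0 0 0.005 0" --pt "0 0 0 0 0 0.004 0"

```text
t: 29.7
tcp_pos: [0.4848, 0.0351, 0.0953]
tool_rot: [-180.0, -0.0, 98.7]
wrist_force: [-0.5, -0.5, 1.6]
finger_gap: 0.0003
gripper_force: 0.6
```

Emit:
drive_tool --pt "0 0 0 0 0 0.002 0" --pt "0 0 0 0 0 0.002 0" --pt "0 0 0 0 0 0.001 0" --pt "0 0 0 0 0 0 0"

```text
t: 30.1
tcp_pos: [0.485, 0.0352, 0.0907]
tool_rot: [180.0, 0.0, 98.7]
wrist_force: [0.5, 0.3, -0.5]
finger_gap: 0.0001
gripper_force: 0.0
```

Emit:
drive_tool --pt "0 0 0 0 0 0.001 0" --pt "0 0 0 0 0 0 0"

```text
t: 30.3
tcp_pos: [0.4851, 0.0352, 0.09]
tool_rot: [180.0, 0.0, 98.7]
wrist_force: [-1.0, 0.4, 6.9]
finger_gap: 0.0003
gripper_force: 3.0
```

Emit:
drive_tool --pt "0 0 0 0 0 0.001 0" --pt "0 0 0 0 0 0 0"

```text
t: 30.5
tcp_pos: [0.4852, 0.0352, 0.0895]
tool_rot: [179.9, 0.0, 98.7]
wrist_force: [-4.2, 0.1, 21.4]
finger_gap: 0.0003
gripper_force: 10.7
```

Emit:
drive_tool --pt "0 0 0 0 0 0.001 0" --pt "0 0 0 0 0 0 0"

```text
t: 30.7
tcp_pos: [0.4853, 0.0352, 0.0891]
tool_rot: [179.9, 0.0, 98.7]
wrist_force: [-8.4, -0.0, 36.2]
finger_gap: 0.0006
gripper_force: 18.5
```

```bash
python3 - <<'E'
from h import *
s=telemetry.read_state(); b=box(s['tcp_pos']); print(b,s['wrist_force'],s['finger_gap'])
p=vision.capture('scene'); save(p,'s5.png')
for r in vision.tip_of(p,'tray_rail')[:1]: print('rail',r['score'],box(w(p,r['location'])))
cv2.imwrite('pics/s5c.png',cv2.resize(cv2.imread('pics/s5.png')[100:270,170:350],None,fx=3,fy=3))
E
```

```text
[-0.0733937   0.00115882  0.08910424] [-8.40839338e+00 -1.08117619e-02  3.62201483e+01] 0.0005801177661198835
rail 0.8 [-0.07756869  0.00103067  0.07244968]
```

View pics/s5c.png

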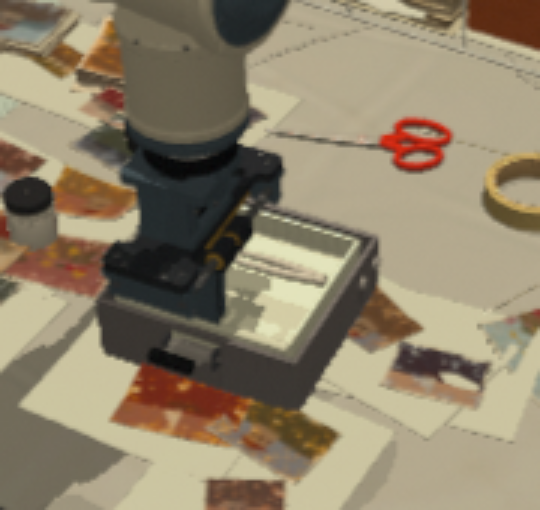

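The tray sits home in the box (rail at about (215,310) in the crop) with the tweezers inside. I'll retreat and verify.

Emit:
drive_tool --pt "0 0 0 0 0 -0.005 0" --pt "0 0 0 0 0 -0.015 0" --pt "0 0 0 0 0 -0.03 0" --pt "0 0 0 0 0 -0.04 0" --pt "0 0 0 0.02 0 -0.04 0" --pt "0 0 0 0.035 0 -0.02 0" --pt "0 0 0 0.035 0 0 0" --pt "0 0 0 0.035 0 0 0" --pt "0 0 0 0.02 0 0 0" --pt "0 0 0 0 0 0 0"

```text
t: 31.8
tcp_pos: [0.4625, 0.1806, 0.2378]
tool_rot: [180.0, -0.0, 98.9]
wrist_force: [-1.0, 0.3, -0.3]
finger_gap: 0.0004
gripper_force: 0.0
```

```bash
python3 - <<'E'
from h import *
s=telemetry.read_state(); print(s['t'],s['tcp_pos'],s['wrist_force'])
p=vision.capture('scene')
for th in ['tray_rail','lever_tab','tray_floor','tweezers','jar','loupe']:
    for r in vision.tip_of(p,th)[:1]: print(th,r['score'],box(w(p,r['location'])),w(p,r['location']))
E
```

```text
31.8 [0.46252294 0.18058002 0.23780678] [-0.95863303  0.27783614 -0.25927146]
tray_rail 0.85 [-0.07624035 -0.00013281  0.07148955] [0.48263672 0.03346805 0.07148955]
lever_tab 0.54 [-0.12781879 -0.00146751  0.0766134 ] [0.4318378  0.02443557 0.0766134 ]
tray_floor 0.94 [0.00223939 0.00095143 0.04249948] [0.56007194 0.0462756  0.04249948]
tweezers 0.66 [ 0.03397889 -0.00118947  0.04196988] [0.59177471 0.04890495 0.04196988]
jar 0.87 [ 2.10346695e-02  2.39268377e-01 -1.92668387e-04] [ 5.43019085e-01  2.84723561e-01 -1.92668387e-04]
loupe 0.66 [ 0.19513517  0.21091203 -0.0027388 ] [ 0.71940234  0.28272022 -0.0027388 ]
```

```bash
python3 -c "
from station import workorder
print(workorder.job_done())"
```

```text
the job is handed in; nothing more can be done
None
```

The job is handed in at about 32 s of the 72 s allowed: the smallest lead weight lies flat in the wide bay, the tray is pressed home with the tweezers in it, and the last camera readings show the jar and loupe where they were; the eraser was in its narrow bay when last seen, just before the tray closed.

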